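# Seat the desk lamp's swivel head and set its tension cap

### The arm

A 6-joint arm with a two-finger parallel gripper is mounted at the origin on the work surface. World frame = base frame: x ahead of the robot, y to its left, z up, the work surface at z = 0. Lengths are in mm, angles in rad, forces in N, time in s.
With the tool pointing down it reaches from about 425 to 1125 mm from the base axis. Payload 14.9 kg.
Tool frame: the origin (TCP) lies between the finger pads; the fingertips stand ahead of it and the grasp point (between the pads) lies 3 mm ahead of it (manip.tip_reach is the z of the fingertips in the tool frame, in mm); z points along the fingers, y is the line along which they close (so a half turn about z gives the same grasp; the last joint's range is limited). The gripper opens to 91 mm and grips with 3 to 60 N. Pads are 32 mm wide; open, the fingers measure 118 mm over their backs; the gripper's body (76 mm by 178 mm) begins 60 mm behind the grasp point.
Start: joints at [-1.284, 0.379, 1.734, -0, 1.028, -0.033], TCP at [220.06, -664.524, 235.932] pointing down, gripper open.
Joint ranges: [-2.77, 2.77], [-0.74, 2.19], [0, 2.66], [-1.06, 4.2], [0.31, 2.87], [-3.08, 3.08]. Speed limits (rad/s): [1.89, 1.89, 2.39, 3.14, 3.14, 3.14].

### API

Orientations are given as [roll, pitch, yaw] about the fixed x, y, z axes, in that order (R = Rz(yaw) Ry(pitch) Rx(roll)).
In Python, from rig import manip gives the robot as it stands.
- The arm moves only by the tool jog_arm, never from a script. Its argument "steps" is a list of rows, each a list of 5 numbers: the opening, from 0 (shut) to 1 (fully open), then the shift along the tool's x, y, z in units of 800 mm (1.0 is 800 mm), then the turn about the tool's z in units of 2 pi rad (1.0 is 2 pi rad). In form: [[claw, x, y, z, twist], ...]. A call has exactly 8 rows; each row shifts and turns the commanded pose from where the row before left it, along the tool's axes as they then stand; what a row does not reach is not made up. A row lasts 1/12 s, in which the tool goes at most 41.7 mm and 7.16 degrees, less where a joint would pass 70% of its speed; a pose out of reach is approached as far as the arm can. A call with a number of a shift or a turn outside -1 to 1 is refused whole. A call with a gripper value outside its range is refused whole. The fingers move at their own pace and stop on an object; "newtons" is the grip in N (left out, the last holds). Time passes only in rows, so rows that do not move let the fingers close, or fill a call up. It gives the time, the measured TCP pose, the force, the opening and the grip force at its end, in the units of the state.
- manip.sense(): the state, without advancing time (a new reading comes with each control period).
- manip.grab_frame(name): name is "scene" or "top" or "wrist"; returns a dict with "pixels" (400x640x3 uint8, red, green, blue), "z_map" (400x640 float32, mm along the optical axis (not along the pixel's ray), 0 where there is no reading), "fx", "fy", "cx", "cy" (pixels), "k1" (the pictures are not rectified: a ray, as slopes to the right and down, at radius r is drawn at 1 + k1 r^2 times it, then the intrinsics apply), "R" (3x3) and "t" (3): a world point X has camera coordinates R X + t; the wrist camera has in their place "hand_eye" (4x4, takes a point from camera to tool coordinates, whose origin is the TCP and whose axes are the flange's). Camera axes: x right, y down, z forward; pixel columns grow to the right and rows downward; lengths in mm; the calibration is good to about 2 mm. A picture is of the moment at which its call begins: read the wrist's pose just before it.
- manip.hand_in(): hands the job in; it is judged then, once.
The state is a dict: "clock": time; "joints": joint angles; "joint_velocities": joint speeds; "tau": joint torques, N m; "ee_pos": TCP position; "tcp_rot": TCP orientation; "force": force on the tool from outside, world axes, zero at the start; "wrist_torque": the same for the moment, N m; "finger_gap": finger opening in mm; "grip_force": force on a finger pad.
Only numpy, scipy, OpenCV 4.12 (cv2) and the standard library are available. Lean on these libraries where they do the work, as an engineer would, in place of code of your own. Each camera call takes 0.05 s, during which the arm holds its last target. There are 200 camera calls.

### The job

The silver desk lamp is going back together: press its round swivel head straight down until it sits fully home on the post, then screw the knurled cap above it clockwise until it bottoms out, and back the cap off a quarter turn so that the arm will swing. Finish still gripping the cap in that position, so that its locking screw can be set: do not let go. Leave the lamp arm pointing where it points and everything else on the desk where it is.

Things in the scene. Friction and masses are not known exactly. Their poses are not given: they have to be found in the camera images.
- post_seat (a point): Fixed point on the lamp's upright axis, 222 mm above the desk, at the centre of the seat (a dark disc 50 mm across) on which the swivel head must sit. The lamp's foot is a silver disc, 180 mm across and 14 mm high, fixed to the desk; its post is 24 mm across.
- head_top (a point): The lamp's swivel head: a silver disc 76 mm across and 24 mm high on the lamp's axis, below the cap. The point is the centre of its flat top face (24 mm above the seat once the head is home), x along the lamp arm, z up. The ring of top face outside the cap, from 18 to 38 mm from the axis, is free to be pressed, on one side of the cap or both.
- swivel_head (a joint): How far the swivel head stands proud of its seat, m: 0 is fully home; it starts 5 to 8 mm proud. A stiff sliding fit, without spring: it takes about 4 to 8 N downwards to move it, it stays where it is left, and it stops dead at 0 (a push of about 15 N makes sure).
- lamp_end (a point): The outer end of the lamp arm, 340 mm from the lamp's axis. The arm is a silver bar 24 mm wide and 9 mm thick that leaves the head level, its top 7.5 mm below the head's top face, and reaches 346 mm from the axis. It swings on the head with a little friction (0.35 N m) if pushed.
- tension_cap: The dark knurled steel tension cap, round, 36 mm across and 26 mm high, on the lamp's axis, already started on its thread. The origin is the centre of its underside, 12 mm above the top face of the seated head when the cap is bottomed out (258 mm above the desk). A red index line on its top runs from the centre to the edge along its x axis.
- cap_centre (a point): The centre of the cap, half-way up (271 mm above the desk when it is bottomed out, 13 mm below its top): where to grip it, from above, across any diameter.
- cap_turn (a joint): How far the cap is unscrewed, rad: 0 is bottomed out (a hard stop), growing anticlockwise seen from above; it starts at 2.2 to 3.4. Turning clockwise screws it down. It rises 2.5 mm a full turn, turns with a light drag (0.06 N m) and stays where it is left; past the hard stop the fingers only slip on it.
- stapler: Bystander: red stapler 150 x 36 x 53 mm, origin under its centre, long side along its x axis.
- hole_punch: Bystander: stainless steel two-hole punch 105 x 125 x 72 mm, origin under its centre.
- pen_cup: Bystander: glass pen cup 80 mm across, 100 mm high, pens to 170 mm; origin under its centre.
- mug: Bystander: white mug 80 mm across, 92 mm high; origin under its centre.
- notebook: Bystander: blue notebook 148 x 105 x 14 mm; origin under its centre.
- hex_key: Bystander: small dark L-shaped hex key, 76 x 26 mm, 6 mm thick, lying flat; origin at the middle of its long leg.
- folder_a: Bystander: green plastic folder 225 x 24 x 215 mm standing in the wooden rack; origin under its centre.
- folder_b: Bystander: orange plastic folder of the same size in the next slot; origin under its centre.

How it is judged (in metres and radians):
On the way, in this order (a step that is already met when the one before it is completed fails the run):
1. the swivel head is pressed fully home on its seat (within 1 mm) (value of joint swivel_head below 0.001 m), for 0.2 s.
2. with the head home, the cap is screwed down until it bottoms out (within 0.06 rad) (value of joint cap_turn below 0.06 rad and value of joint swivel_head below 0.0015 m), for 0.1 s.
3. the cap is backed off a quarter turn (1.27 to 1.87 rad) (value of joint cap_turn between 1.27 and 1.87 rad), for 0.2 s.
At the end, for the whole second after the job is handed in: the cap stands a quarter turn (1.27 to 1.87 rad) off bottom and still, gripped between the fingers (over 3 N, grasp point within 22 mm of the cap's centre), with the swivel head home within 1.5 mm and the arm's end within 50 mm of its start (all of step 3 and value of joint swivel_head below 0.0015 m and contact force between the fingers and tension_cap above 3 N and distance between the grasp point and cap_centre below 0.022 m and velocity of joint cap_turn between -0.1 and 0.1 rad/s and distance of lamp_end from where it was at the start of the episode below 0.05 m); the arm keeps its last pose, push and grip.
It fails at once if the lamp arm is swung (its end moves more than 50 mm) (distance of lamp_end from where it was at the start of the episode above 0.05 m).
It fails at once if the cap is unscrewed off its thread (past 4.4 rad) (value of joint cap_turn above 4.4 rad).
It fails at once if a bystander is disturbed (moved more than 20 mm, folders 30 mm) (distance of any of stapler, hole_punch, pen_cup, mug, notebook, hex_key from where it was at the start of the episode above 0.02 m or distance of any of folder_a, folder_b from where it was at the start of the episode above 0.03 m).
It also fails if it takes over 48 s, if anything falls off the work surface, if the arm or the gripper's body presses on something with over 40 N, if the wrist force passes 120 N, or if a joint passes its speed limit or range.

## Working session

There is one attempt and no reset: what is moved stays moved. The work goes in short steps, Python scripts to look and compute and a tool call to move; the robot and the scene stay as the last step left them, time stands still between calls to the robot, and variables do not carry over. Pictures are saved under pics/ and viewed, at most 10 in all, crops included, and the job is handed in when it is done.

Besides the shell and the picture viewer there is one more tool, called after "Request:" by a JSON object that holds its "fn" and its "kwargs", one argument or row to a line. jog_arm: Moves the arm, as the interface text tells. Its arguments: {"type":"object","properties":{"steps":{"type":"array","items":{"type":"array","items":{"type":"number"}}},"newtons":{"type":"number"}},"required":["steps"]}

```bash
mkdir -p pics; ls; python3 - <<'E'
from rig import manip
import cv2
s=manip.sense();print({k:s[k] for k in('clock','ee_pos','tcp_rot','force','finger_gap')},manip.tip_reach)
for n in('scene','top'):
    f=manip.grab_frame(n);cv2.imwrite(f'pics/{n}0.png',f['pixels'][:,:,::-1]);print(n,f['fx'],f['cx'],f['cy'],f['k1'],f['R'],f['t'])
E
```

```text
pics
{'clock': 0.0, 'ee_pos': array([ 219.94416029, -664.14268469,  235.28852413]), 'tcp_rot': array([-3.14048493e+00, -1.86999429e-05,  3.19847279e-01]), 'force': array([-0.22298026,  0.68414723, -0.62596247]), 'finger_gap': 91.46725029761404} 22.0
scene 413.5018400427991 317.3066648514509 195.2348072365892 -0.01904266018960893 [[-0.53375695  0.84551109  0.01464668]
 [ 0.63093305  0.40971031 -0.65883302]
 [-0.56305152 -0.34241563 -0.75214661]] [ 299.50529609 -198.74772878 1811.61683234]
top 495.24401885075724 319.5888454134843 195.41368575568833 -0.08014947569963042 [[-2.68253292e-02 -9.99638030e-01 -2.05202898e-03]
 [-9.98336239e-01  2.68950951e-02 -5.10039910e-02]
 [ 5.10407186e-02  6.80416049e-04 -9.98696341e-01]] [  10.93315547  529.49836617 1432.29711289]
```

View pics/scene0.png

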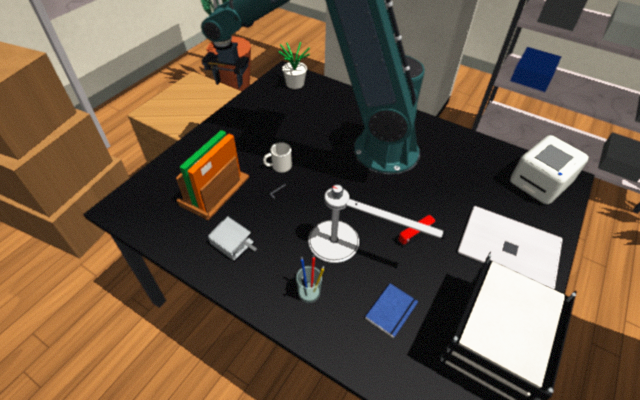

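View pics/top0.png

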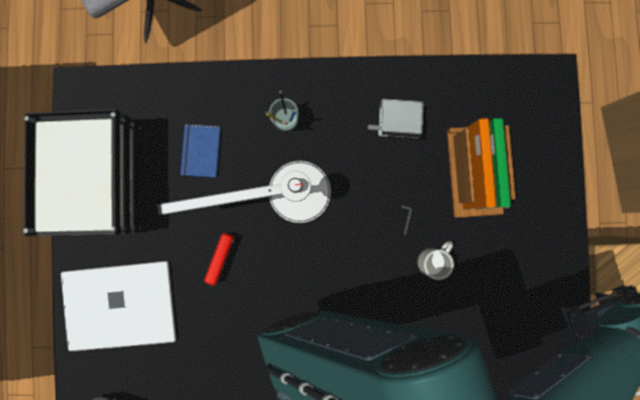

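```bash
cat > h.py <<'E'
import numpy as np,cv2
from rig import manip
def ray(f,uv):
    K=np.array([[f['fx'],0,f['cx']],[0,f['fy'],f['cy']],[0,0,1]])
    p=cv2.undistortPoints(np.array([[uv]],float),K,np.array([f['k1'],0,0,0,0.]))[0,0]
    return np.array([p[0],p[1],1])
def atz(f,uv,z):
    d=f['R'].T@ray(f,uv);c=-f['R'].T@f['t'];return c+d*(z-c[2])/d[2]
def dep(f,uv):
    zc=f['z_map'][int(round(uv[1])),int(round(uv[0]))];return f['R'].T@(ray(f,uv)*zc-f['t'])
E
python3 - <<'E'
from h import *
f=manip.grab_frame('top')
print('cap',atz(f,(295,185),285).round(1),dep(f,(295,185)).round(1),'end',atz(f,(163,210),242).round(1),'foot',atz(f,(300,192),14).round(1))
cv2.imwrite('pics/c.png',cv2.resize(f['pixels'][145:235,255:345,::-1],None,fx=6.5,fy=6.5,interpolation=cv2.INTER_CUBIC))
E
```

```text
cap [542.   54.2 285. ] [541.9  54.1 287.4] end [492.2 385.  242. ] foot [541.1  53.6  14. ]
```

View pics/c.png

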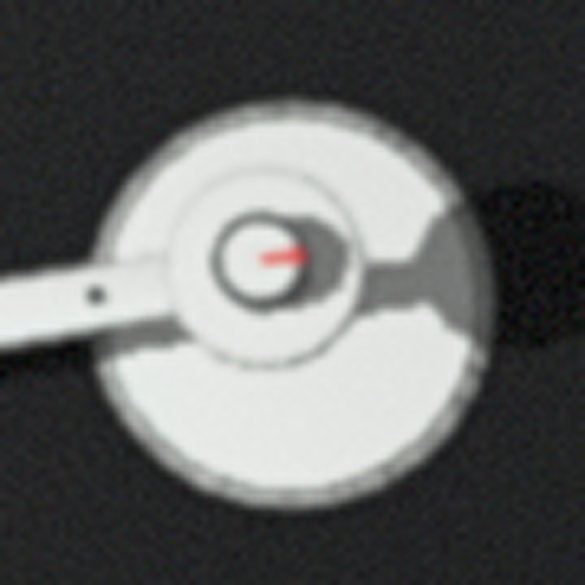

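Request:
{"fn": "jog_arm", "kwargs": {
  "steps": [
    [1, 0, 0, -0.026, 0],
    [1, 0, 0, -0.026, 0],
    [1, 0, 0, -0.026, 0],
    [1, 0, 0, -0.026, 0],
    [1, 0, 0, -0.026, 0],
    [1, 0, 0, -0.026, 0],
    [1, 0, 0, -0.026, 0],
    [1, 0, 0, -0.026, 0]
  ]
}}

```text
clock: 0.82
ee_pos: [220.0, -664.3, 403.1]
tcp_rot: [-3.141, -0.0, 0.32]
force: [-0.6, 0.1, 0.3]
finger_gap: 91.0
grip_force: 0.0
```

Request:
{"fn": "jog_arm", "kwargs": {
  "steps": [
    [1, 0.0277, -0.0302, 0, 0],
    [1, 0.0277, -0.0302, 0, 0],
    [1, 0.0277, -0.0302, 0, 0],
    [1, 0.0277, -0.0302, 0, 0],
    [1, 0.0277, -0.0302, 0, 0],
    [1, 0.0277, -0.0302, 0, 0],
    [1, 0.0277, -0.0302, 0, 0],
    [1, 0.0277, -0.0302, 0, 0]
  ]
}}

```text
clock: 1.48
ee_pos: [327.8, -423.7, 402.2]
tcp_rot: [-3.141, 0.0, 0.32]
force: [0.3, -0.8, 0.0]
finger_gap: 91.6
grip_force: 0.0
```

Request:
{"fn": "jog_arm", "kwargs": {
  "steps": [
    [1, 0.0277, -0.0302, 0, 0],
    [1, 0.0277, -0.0302, 0, 0],
    [1, 0.0277, -0.0302, 0, 0],
    [1, 0.0277, -0.0302, 0, 0],
    [1, 0.0277, -0.0302, 0, 0],
    [1, 0.0277, -0.0302, 0, 0],
    [1, 0.0277, -0.0302, 0, 0],
    [1, 0.0277, -0.0302, 0, 0]
  ]
}}

```text
clock: 2.15
ee_pos: [435.3, -184.5, 402.3]
tcp_rot: [3.141, -0.0, 0.32]
force: [0.2, -0.4, 0.7]
finger_gap: 91.1
grip_force: 0.0
```

Request:
{"fn": "jog_arm", "kwargs": {
  "steps": [
    [1, 0.0277, -0.0302, 0, 0],
    [1, 0.0277, -0.0302, 0, 0],
    [1, 0.0277, -0.0302, 0, 0],
    [1, 0.0277, -0.0302, 0, 0],
    [1, 0.0277, -0.0302, 0, 0],
    [1, 0.0277, -0.0302, 0, 0],
    [1, 0.0277, -0.0302, 0, 0],
    [1, 0.0277, -0.0302, 0, 0]
  ]
}}

```text
clock: 2.82
ee_pos: [542.9, 54.8, 402.3]
tcp_rot: [3.142, 0.0, 0.32]
force: [0.5, -0.2, -0.5]
finger_gap: 90.9
grip_force: 0.0
```

Request:
{"fn": "jog_arm", "kwargs": {
  "steps": [
    [0.6, 0, 0, 0, -0.0195],
    [0.6, 0, 0, 0, -0.0195],
    [0.6, 0, 0, 0, -0.0195],
    [0.6, 0, 0, 0, -0.0195],
    [0.6, 0, 0, 0, -0.0195],
    [0.6, 0, 0, 0, -0.0195],
    [0.6, 0, 0, 0, -0.0195],
    [0.6, 0, 0, 0, -0.0195]
  ]
}}

```text
clock: 3.48
ee_pos: [542.5, 53.1, 402.1]
tcp_rot: [-3.141, 0.0, 1.306]
force: [0.4, -0.3, 0.5]
finger_gap: 54.9
grip_force: 0.0
```

Request:
{"fn": "jog_arm", "kwargs": {
  "steps": [
    [0.6, 0, 0, 0, -0.0195],
    [0.6, 0, 0, 0, -0.0195],
    [0.6, 0, 0, 0, -0.0195],
    [0.6, 0, 0, 0, -0.0195],
    [0.6, 0, 0, 0, -0.0195],
    [0.6, 0, 0, 0, -0.0195],
    [0.6, 0, 0, 0, -0.0195],
    [0.6, 0, 0, 0, -0.0195]
  ]
}}

```text
clock: 4.15
ee_pos: [542.5, 53.1, 402.1]
tcp_rot: [-3.141, -0.0, 2.286]
force: [-0.1, 0.4, 0.8]
finger_gap: 54.6
grip_force: 0.0
```

Request:
{"fn": "jog_arm", "kwargs": {
  "steps": [
    [0.6, 0, 0, 0, -0.0195],
    [0.6, 0, 0, 0, -0.0195],
    [0.6, 0, 0, 0, -0.0195],
    [0.6, 0, 0, 0, -0.0195],
    [0.6, 0, 0, 0, -0.0195],
    [0.6, 0, 0, 0, -0.0195],
    [0.6, 0, 0, 0, -0.0195],
    [0.6, 0, 0, 0, 0]
  ]
}}

```text
clock: 4.82
ee_pos: [542.5, 53.1, 402.2]
tcp_rot: [-3.142, -0.0, -3.139]
force: [0.3, -0.3, 0.2]
finger_gap: 54.7
grip_force: 0.0
```

```bash
python3 - <<'E'
from h import *
from scipy.spatial.transform import Rotation as Ro
s=manip.sense();f=manip.grab_frame('wrist');print(s['joints'].round(3),s['wrist_torque'])
T=np.eye(4);T[:3,:3]=Ro.from_euler('xyz',s['tcp_rot']).as_matrix();T[:3,3]=s['ee_pos']
M=np.linalg.inv(T@np.array(f['hand_eye']));f['R']=M[:3,:3];f['t']=M[:3,3]
import pickle;pickle.dump(f,open('w.pkl','wb'))
cv2.imwrite('pics/w0.png',f['pixels'][:,:,::-1])
def pr(X):
    p=f['R']@np.array(X)+f['t'];n=p[:2]/p[2];n=n*(1+f['k1']*(n@n));return (n[0]*f['fx']+f['cx']).round(1),(n[1]*f['fy']+f['cy']).round(1)
print('cap',pr((541.8,54,285.5)),'head',pr((541.8,54,252)),'tool axis',pr((542.5,53.1,285.5)))
E
```

```text
[ 0.055 -0.035  1.909 -0.     1.268 -1.518] [ 0.10509227 -0.11091877 -0.04601467]
cap (np.float64(320.6), np.float64(198.0)) head (np.float64(320.5), np.float64(188.3)) tool axis (np.float64(319.6), np.float64(198.7))
```

View pics/w0.png

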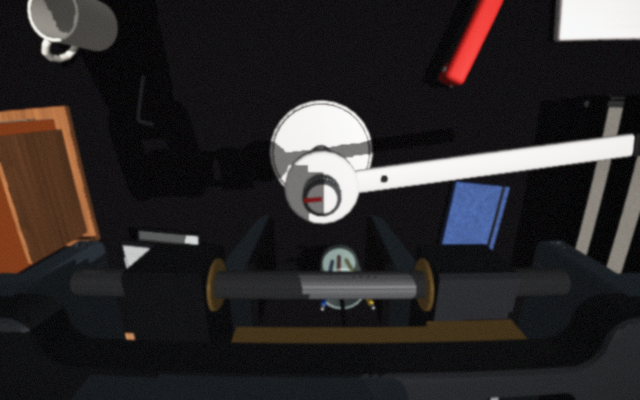

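```bash
python3 - <<'E'
import cv2
i=cv2.imread('pics/w0.png')[145:231,278:364]
cv2.imwrite('pics/wc.png',cv2.resize(i,None,fx=6.5,fy=6.5,interpolation=cv2.INTER_CUBIC))
E
```

```text
(no output)
```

View pics/wc.png

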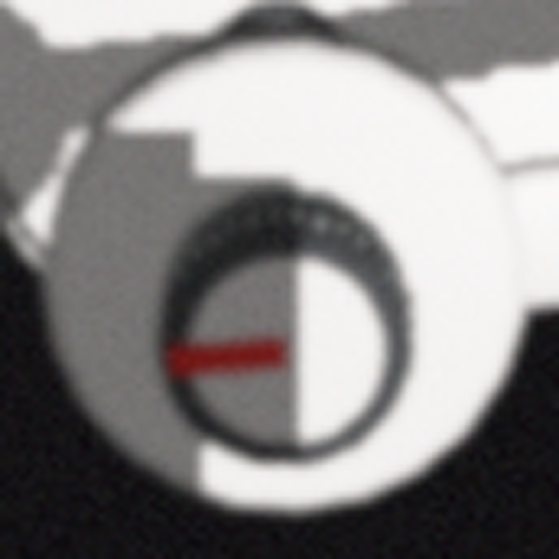

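Request:
{"fn": "jog_arm", "kwargs": {
  "steps": [
    [0.49, 0.00125, 0.0019, 0, 0],
    [0.49, 0, 0, 0.02, 0],
    [0.49, 0, 0, 0.025, 0],
    [0.49, 0, 0, 0.025, 0],
    [0.49, 0, 0, 0.025, 0],
    [0.49, 0, 0, 0.025, 0],
    [0.49, 0, 0, 0.02, 0],
    [0.49, 0, 0, 0.004, 0]
  ]
}}

```text
clock: 5.53
ee_pos: [540.3, 54.7, 284.5]
tcp_rot: [-3.141, -0.004, 3.134]
force: [-0.3, -0.5, -1.0]
finger_gap: 44.6
grip_force: 0.0
```

Request:
{"fn": "jog_arm", "kwargs": {
  "steps": [
    [0.49, 0, 0, 0.002, 0],
    [0.49, 0, 0, 0.002, 0],
    [0.49, 0, 0, 0.002, 0],
    [0.49, 0, 0, 0.002, 0],
    [0.49, 0, 0, 0.002, 0],
    [0.49, 0, 0, 0.0015, 0],
    [0.49, 0, 0, 0, 0],
    [0.49, 0, 0, 0, 0]
  ]
}}

```text
clock: 6.2
ee_pos: [541.7, 54.6, 278.0]
tcp_rot: [3.142, 0.0, 3.138]
force: [0.5, 0.7, 0.5]
finger_gap: 44.9
grip_force: 0.0
```

Request:
{"fn": "jog_arm", "kwargs": {
  "steps": [
    [0.49, 0, 0, 0.0015, 0],
    [0.49, 0, 0, 0.0015, 0],
    [0.49, 0, 0, 0.0015, 0],
    [0.49, 0, 0, 0.0015, 0],
    [0.49, 0, 0, 0.0015, 0],
    [0.49, 0, 0, 0.0015, 0],
    [0.49, 0, 0, 0, 0],
    [0.49, 0, 0, 0, 0]
  ]
}}

```text
clock: 6.87
ee_pos: [541.7, 54.6, 270.8]
tcp_rot: [-3.142, 0.0, 3.138]
force: [-1.6, -0.1, 2.8]
finger_gap: 44.4
grip_force: 1.5
```

Request:
{"fn": "jog_arm", "kwargs": {
  "steps": [
    [0.49, 0, 0, 0.001, 0],
    [0.49, 0, 0, 0.001, 0],
    [0.49, 0, 0, 0.001, 0],
    [0.49, 0, 0, 0.001, 0],
    [0.49, 0, 0, 0.0005, 0],
    [0.49, 0, 0, 0, 0],
    [0.49, 0, 0, 0, 0],
    [0.49, 0, 0, 0, 0]
  ]
}}

```text
clock: 7.53
ee_pos: [541.7, 54.7, 268.2]
tcp_rot: [-3.142, -0.0, 3.138]
force: [-8.6, -0.9, 18.0]
finger_gap: 44.9
grip_force: 8.5
```

Request:
{"fn": "jog_arm", "kwargs": {
  "steps": [
    [0.49, 0, 0, 0.0005, 0],
    [0.49, 0, 0, 0.0003, 0],
    [0.49, 0, 0, 0, 0],
    [0.49, 0, 0, 0, 0],
    [0.49, 0, 0, 0, 0],
    [0.49, 0, 0, 0, 0],
    [0.49, 0, 0, 0, 0],
    [0.49, 0, 0, 0, 0]
  ]
}}

```text
clock: 8.2
ee_pos: [541.7, 54.6, 268.1]
tcp_rot: [-3.142, -0.0, 3.138]
force: [-12.6, -1.1, 25.0]
finger_gap: 44.9
grip_force: 12.6
```

Request:
{"fn": "jog_arm", "kwargs": {
  "newtons": 20,
  "steps": [
    [0.49, 0, 0, -0.003, 0],
    [0.49, 0, 0, -0.0042, 0],
    [0.49, 0, 0, 0, 0],
    [0.3, 0, 0, 0, 0],
    [0.3, 0, 0, 0, 0],
    [0.3, 0, 0, 0, 0],
    [0.3, 0, 0, 0, 0],
    [0.3, 0, 0, 0, 0]
  ]
}}

```text
clock: 8.87
ee_pos: [541.6, 54.6, 272.0]
tcp_rot: [-3.142, -0.0, 3.138]
force: [0.7, -0.9, -0.8]
finger_gap: 35.4
grip_force: 20.0
```

Request:
{"fn": "jog_arm", "kwargs": {
  "steps": [
    [0.3, 0, 0, 6e-05, 0.016],
    [0.3, 0, 0, 6e-05, 0.016],
    [0.3, 0, 0, 6e-05, 0.016],
    [0.3, 0, 0, 6e-05, 0.016],
    [0.3, 0, 0, 6e-05, 0.016],
    [0.3, 0, 0, 6e-05, 0.016],
    [0.3, 0, 0, 6e-05, 0.016],
    [0.3, 0, 0, 6e-05, 0.016]
  ]
}}

```text
clock: 9.53
ee_pos: [542.2, 55.9, 271.8]
tcp_rot: [3.139, -0.001, 2.328]
force: [5.6, 14.1, -4.3]
finger_gap: 35.1
grip_force: 20.0
```

```bash
cat > w.py <<'E'
from h import *
s=manip.sense();print(s['joints'][[0,5]].round(3),s['wrist_torque'].round(3),s['force'].round(1),s['tcp_rot'][2])
E
python3 w.py; python3 - <<'E'
from h import *
f=manip.grab_frame('wrist')
cv2.imwrite('pics/w1.png',cv2.resize(f['pixels'][150:400,220:420,::-1],None,fx=2.4,fy=2.4,interpolation=cv2.INTER_CUBIC))
E
```

```text
[ 0.059 -0.7  ] [ 2.346 -1.261  0.151] [ 5.6 14.1 -4.3] 2.328289811350658
```

View pics/w1.png

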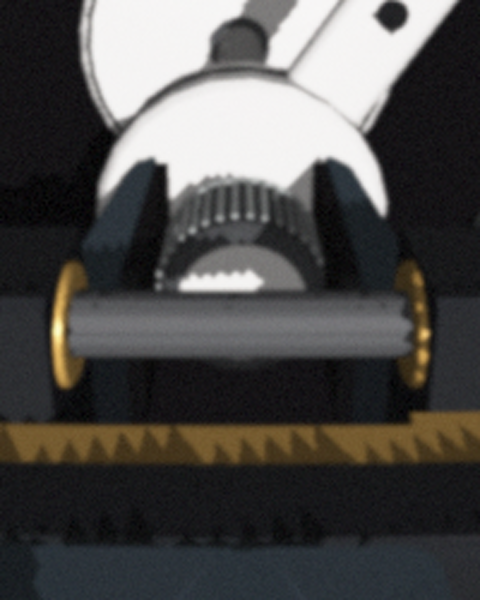

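Request:
{"fn": "jog_arm", "kwargs": {
  "steps": [
    [0.49, 0, 0, 0, 0],
    [0.49, 0, 0, 0, 0],
    [0.49, -0.00155, 0.0016, 0, 0],
    [0.49, 0, 0, 0, 0],
    [0.3, 0, 0, 0, 0],
    [0.3, 0, 0, 0, 0],
    [0.3, 0, 0, 0, 0],
    [0.3, 0, 0, 0, 0]
  ]
}}

```text
clock: 10.25
ee_pos: [543.6, 54.7, 271.9]
tcp_rot: [3.141, 0.0, 2.333]
force: [2.8, 2.9, -1.7]
finger_gap: 35.5
grip_force: 20.0
```

```bash
python3 w.py
```

```text
[ 0.058 -0.705] [ 0.332 -0.526 -0.009] [ 2.8  2.9 -1.7] 2.3334851407790556
```

Request:
{"fn": "jog_arm", "kwargs": {
  "steps": [
    [0.3, 0, 0, 5e-05, 0.014],
    [0.3, 0, 0, 5e-05, 0.014],
    [0.3, 0, 0, 5e-05, 0.014],
    [0.3, 0, 0, 5e-05, 0.014],
    [0.3, 0, 0, 5e-05, 0.014],
    [0.3, 0, 0, 5e-05, 0.014],
    [0.3, 0, 0, 5e-05, 0.014],
    [0.3, 0, 0, 0, 0]
  ]
}}

```text
clock: 10.92
ee_pos: [543.7, 54.7, 271.7]
tcp_rot: [3.141, -0.0, 1.714]
force: [3.5, 2.0, -1.5]
finger_gap: 35.3
grip_force: 20.0
```

```bash
python3 w.py
```

```text
[ 0.058 -0.085] [ 0.397 -0.72  -0.014] [ 3.5  2.  -1.5] 1.7136509760302534
```

Request:
{"fn": "jog_arm", "kwargs": {
  "steps": [
    [0.3, 0, 0, 5e-05, 0.014],
    [0.3, 0, 0, 5e-05, 0.014],
    [0.3, 0, 0, 5e-05, 0.014],
    [0.3, 0, 0, 5e-05, 0.014],
    [0.3, 0, 0, 5e-05, 0.014],
    [0.3, 0, 0, 5e-05, 0.014],
    [0.3, 0, 0, 5e-05, 0.014],
    [0.3, 0, 0, 5e-05, 0.014]
  ]
}}

```text
clock: 11.58
ee_pos: [543.8, 54.7, 271.4]
tcp_rot: [3.141, -0.001, 1.013]
force: [5.2, 1.9, -1.8]
finger_gap: 35.5
grip_force: 20.0
```

```bash
python3 w.py
```

```text
[0.058 0.615] [ 0.383 -0.844  0.114] [ 5.2  1.9 -1.8] 1.01319513728654
```

Request:
{"fn": "jog_arm", "kwargs": {
  "steps": [
    [0.3, 0, 0, 5e-05, 0.014],
    [0.3, 0, 0, 5e-05, 0.014],
    [0.3, 0, 0, 5e-05, 0.014],
    [0.3, 0, 0, 5e-05, 0.014],
    [0.3, 0, 0, 5e-05, 0.014],
    [0.3, 0, 0, 5e-05, 0.014],
    [0.3, 0, 0, 5e-05, 0.014],
    [0.3, 0, 0, 5e-05, 0.014]
  ]
}}

```text
clock: 12.25
ee_pos: [543.9, 54.6, 271.1]
tcp_rot: [3.141, -0.001, 0.31]
force: [5.6, 0.2, -2.2]
finger_gap: 35.2
grip_force: 20.0
```

```bash
python3 w.py
```

```text
[0.057 1.319] [ 0.182 -0.832  0.041] [ 5.6  0.2 -2.2] 0.30951925918245315
```

Request:
{"fn": "jog_arm", "kwargs": {
  "steps": [
    [0.3, 0, 0, 5e-05, 0.01],
    [0.3, 0, 0, 5e-05, 0.01],
    [0.3, 0, 0, 5e-05, 0.01],
    [0.3, 0, 0, 5e-05, 0.01],
    [0.3, 0, 0, 0, 0.01],
    [0.3, 0, 0, 0, 0.01],
    [0.3, 0, 0, 0, 0.01],
    [0.3, 0, 0, 0, 0.01]
  ]
}}

```text
clock: 12.92
ee_pos: [543.4, 54.6, 270.9]
tcp_rot: [3.141, 0.0, -0.191]
force: [-1.5, 1.8, 2.5]
finger_gap: 35.2
grip_force: 20.0
```

```bash
python3 w.py
```

```text
[0.058 1.82 ] [0.292 0.071 0.549] [-1.5  1.8  2.5] -0.19137775517215383
```

Request:
{"fn": "jog_arm", "kwargs": {
  "steps": [
    [0.3, 0, 0, 0, 0.006],
    [0.3, 0, 0, 0, 0.006],
    [0.3, 0, 0, 0, 0.006],
    [0.3, 0, 0, 0, 0.006],
    [0.3, 0, 0, 0, 0.006],
    [0.3, 0, 0, 0, 0.006],
    [0.3, 0, 0, 0, 0.006],
    [0.3, 0, 0, 0, 0.006]
  ]
}}

```text
clock: 13.58
ee_pos: [543.2, 54.8, 270.9]
tcp_rot: [3.141, 0.0, -0.492]
force: [0.6, 2.1, 2.0]
finger_gap: 35.9
grip_force: 20.0
```

```bash
python3 w.py
```

```text
[0.058 2.12 ] [ 0.52  -0.144  0.543] [0.6 2.1 2. ] -0.49157916278073066
```

Request:
{"fn": "jog_arm", "kwargs": {
  "steps": [
    [0.3, 0, 0, -5e-05, -0.016],
    [0.3, 0, 0, -5e-05, -0.016],
    [0.3, 0, 0, -5e-05, -0.016],
    [0.3, 0, 0, -5e-05, -0.016],
    [0.3, 0, 0, -5e-05, -0.016],
    [0.3, 0, 0, -5e-05, -0.016],
    [0.3, 0, 0, -5e-05, -0.016],
    [0.3, 0, 0, -5e-05, -0.016]
  ]
}}

```text
clock: 14.25
ee_pos: [543.2, 54.4, 271.2]
tcp_rot: [3.141, 0.001, 0.319]
force: [-1.0, -1.6, 2.5]
finger_gap: 35.4
grip_force: 20.0
```

Request:
{"fn": "jog_arm", "kwargs": {
  "steps": [
    [0.3, 0, 0, -5e-05, -0.016],
    [0.3, 0, 0, -5e-05, -0.016],
    [0.3, 0, 0, -5e-05, -0.016],
    [0.3, 0, 0, -5e-05, -0.016],
    [0.3, 0, 0, -5e-05, -0.016],
    [0.3, 0, 0, -5e-05, -0.016],
    [0.3, 0, 0, -5e-05, -0.016],
    [0.3, 0, 0, -5e-05, -0.014]
  ]
}}

```text
clock: 14.92
ee_pos: [543.5, 54.0, 271.5]
tcp_rot: [3.141, 0.001, 1.111]
force: [2.0, -4.5, -0.8]
finger_gap: 35.4
grip_force: 20.0
```

Request:
{"fn": "jog_arm", "kwargs": {
  "steps": [
    [0.3, 0, 0, 0, 0],
    [0.3, 0, 0, 0, 0],
    [0.3, 0, 0, 0, 0],
    [0.3, 0, 0, 0, 0],
    [0.3, 0, 0, 0, 0],
    [0.3, 0, 0, 0, 0],
    [0.3, 0, 0, 0, 0],
    [0.3, 0, 0, 0, 0]
  ]
}}

```text
clock: 15.58
ee_pos: [543.5, 54.1, 271.5]
tcp_rot: [3.141, 0.001, 1.104]
force: [1.2, -4.7, -0.2]
finger_gap: 35.3
grip_force: 20.0
```

```bash
python3 w.py; python3 - <<'E'
from h import *
f=manip.grab_frame('wrist')
a=cv2.resize(f['pixels'][150:400,220:420,::-1],None,fx=2,fy=2)
g=manip.grab_frame('scene');b=cv2.resize(g['pixels'][150:275,270:470,::-1],None,fx=2,fy=4)
cv2.imwrite('pics/fin.png',np.hstack([a,b]))
g=manip.grab_frame('top')
print('end',atz(g,(163,210),242).round(1)); cv2.imwrite('pics/top1.png',g['pixels'][:,:,::-1])
E
```

```text
[0.057 0.524] [-0.917 -0.305  0.047] [ 1.2 -4.7 -0.2] 1.1041862503638922
end [492.2 385.  242. ]
```

View pics/fin.png

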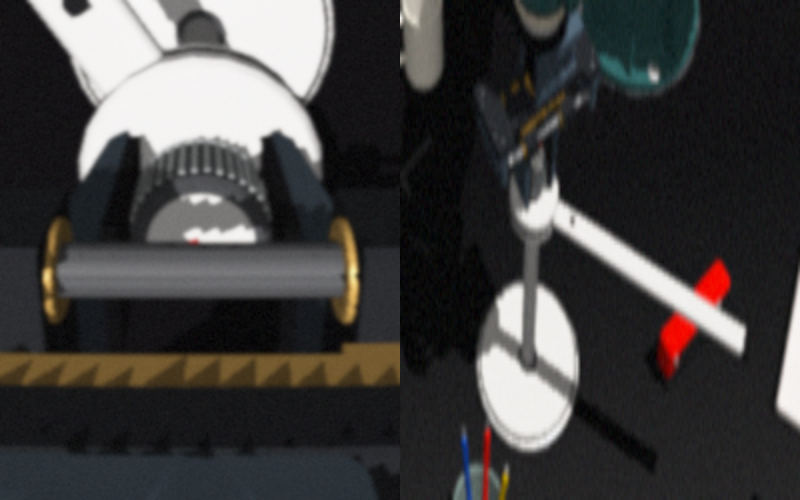

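View pics/top1.png

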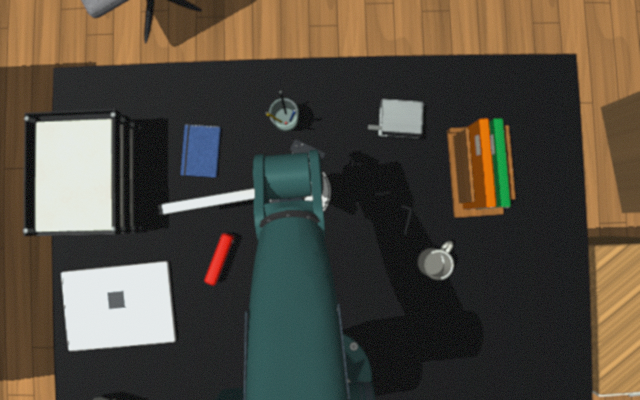

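The last pictures show the lamp arm's end still at pixel (163, 210), every bystander in place, and the fingers holding the cap after backing it off 1.6 rad.

```bash
python3 -c "
from rig import manip
print(manip.hand_in())"
```

```text
the job is handed in; nothing more can be done
None
```

I pressed the swivel head home, screwed the cap down until it bottomed out, backed it off about 1.6 rad (a quarter turn) and handed the job in still gripping it at 20 N; the arm's end and the bystanders look unmoved in the last pictures, and the hand-in returned no verdict.

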